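Release a clamped tube rack by two turns of the shaker's knurled collar

TASK

The rack of sample tubes is clamped in the tube shaker. Loosen the shaker's knurled locking collar by two full turns, counter-clockwise seen from above, by rolling a fingertip across its ridged rim as often as needed; do not grip the collar. Leave the rack of tubes and everything else on the table where they stand.

Things in the scene. Friction and masses are not known exactly. Their poses are not given: they have to be found in the camera images.
- shaker: Tube shaker bolted to the table: a white box 200 mm (its x) by 280 mm (its y), flat deck 45 mm above the table; origin at the centre of its underside, z up. Its yaw varies. On the deck stand the locking collar (at its x 0, y +85 mm), the moving jaw and the rack, and the fixed jaw (outer face at y -132 mm, 30 mm tall).
- collar_center (a point): Centre of the knurled locking collar: black, lying flat, turning about a fixed vertical axis. 60 mm diameter over its 26 upright ridges (3 mm proud of a 54 mm core), 20 mm tall, 57 to 77 mm above the table, 12 mm clear of the deck. This point is on the axis at mid height (67 mm). A fixed bright cap, 39 mm diameter, sits over its middle, 80 to 84 mm above the table, and does not turn.
- collar (a joint): Angle of the collar in rad, growing counter-clockwise seen from above (loosening) and counting on through full turns (no wrap). 0 is tight, against a stop; it starts there or up to 0.3 past it. It can turn on to 20 rad, with no stop or click at two turns. About 0.04 N m of friction (1.3 N at the rim); it stays where it is left.
- collar_mark (a point): Short bright index mark on the collar's top face near the rim, 23.5 mm from the axis; it turns with the collar. At joint value 0 it points along the shaker's +y, to a dark line on the deck.
- jaw: The moving jaw, its origin at the middle of the foot of its rubber face: an aluminium bar 120 mm by 10 mm, 30 mm tall, standing on the deck (top 76 mm above the table). The collar draws it along the shaker's +y, 6 mm per full turn, from y = 0 when tight; its back is then 75 mm from the collar's axis, and 63 mm after two turns.
- rack: White rack 110 mm (x) by 120 mm (y), 36 mm tall, with 16 capped tubes standing 32 mm above it (68 mm in all; top 113 mm above the table); loose on the deck between the two jaws. Origin at the centre of its underside. Not to be moved.
- disinfectant: Loose bottle, 64 mm diameter, 165 mm tall, standing on the table; origin at the centre of its underside. Leave alone.
- kit_box: Loose paper carton 90 by 150 by 65 mm tall on the table; origin at the centre of its underside. Leave alone.
- spare_rack: Loose white block 60 by 60 mm, 36 mm tall, with four capped tubes (81 mm tall in all) on the table; origin at the centre of its underside. Leave alone.

How it is judged (in metres and radians):
At the end, for the whole second after the job is handed in: The collar stands two full turns looser than tight, within about a quarter turn (joint value 11.15 to 14.25 rad), at rest, and the rack stands upright within 20 mm, and the bottle, carton and spare rack within 30 mm, of where they started (value of joint collar between 11.15 and 14.25 rad and velocity of joint collar between -0.1 and 0.1 rad/s and distance of rack from where it was at the start of the episode below 0.02 m and distance of each of disinfectant, kit_box, spare_rack from where it was at the start of the episode below 0.03 m and angle between rack's own z axis and vertical below 0.1 rad); the robot touches nothing.
It fails at once if the collar was gripped between the fingers (they straddle its middle while touching it) (horizontal distance between the grasp point and collar_center below 0.018 m and contact force between the fingers and collar above 0.5 N).
It fails at once if the rack of tubes was lifted, tipped or pushed out of place (distance of rack from where it was at the start of the episode above 0.02 m or angle between rack's own z axis and vertical above 0.2 rad).
It fails at once if the jaw was pushed directly instead of being drawn back by the collar (contact force between the fingers and jaw above 10 N).
It fails at once if a bystander was moved (distance of any of disinfectant, kit_box, spare_rack from where it was at the start of the episode above 0.03 m).
It fails at once if the collar was turned more than half a turn too far (value of joint collar above 15.9 rad).
It also fails if it takes over 67 s, if anything falls off the work surface, if the arm or the gripper's body presses on something with over 40 N, if the wrist force passes 120 N, or if a joint passes its speed limit or range.

ROBOT

A 6-joint arm with a two-finger parallel gripper is mounted at the origin on the work surface. World frame = base frame: x ahead of the robot, y to its left, z up, the work surface at z = 0. Lengths are in mm, angles in rad, forces in N, time in s.
With the tool pointing down it reaches from about 400 to 925 mm from the base axis. Payload 12.5 kg.
Tool frame: the origin (TCP) lies at the very end of the fingers, on their centre line; the grasp point (between the pads) lies 19 mm behind it; z points along the fingers, y is the direction in which the jaws open and shut (so a half turn about z gives the same grasp; the last joint's range is limited). The gripper opens to 95 mm and grips with 3 to 60 N. Pads are 20 mm wide; open, the fingers measure 119 mm over their backs; the gripper's body (75 mm by 180 mm) begins 59 mm behind the grasp point.
Start: joints at [1.008, 0.491, 1.559, -0, 1.092, -0.106], TCP at [275.661, 560.944, 214.661] pointing down, gripper open.
Joint ranges: [-3.1, 3.1], [-0.84, 2.19], [0.05, 2.79], [-1.13, 4.28], [0.06, 2.93], [-2.69, 2.69]. Speed limits (rad/s): [2.22, 2.22, 2.79, 3.14, 3.14, 3.14].

INTERFACE

Orientations are given as [roll, pitch, yaw] about the fixed x, y, z axes, in that order (R = Rz(yaw) Ry(pitch) Rx(roll)).
In Python, from cell import env gives the robot as it stands.
- The arm moves only by the shell command python3 -m pendant 'ROWS'. ROWS is JSON, a list that holds one entry, the list of rows, each a list of 5 numbers: the opening, from 0 (shut) to 1 (fully open), then the shift along the tool's x, y, z in m, then the turn about the tool's z in rad. A call has exactly 8 rows; each row is the pose to reach, as a shift and turn from the pose commanded when the call began, along the tool's axes at that moment; what a row does not reach only later rows make up. A row lasts 1/10 s, in which the tool goes at most 50 mm and 8.59 degrees, less where a joint would pass 70% of its speed; a pose out of reach is approached as far as the arm can. A call with a gripper value outside its range is refused whole. The fingers move at their own pace and stop on an object; the grip force is fixed at half the most. Time passes only in rows, so rows that repeat a pose let the fingers close, or fill a call up. It gives the time, the measured TCP pose, the force and the opening at its end, in the units of the state.
- env.state(): the state, without advancing time (a new reading comes with each control period).
- env.read_camera(name): name is "side" or "top" or "wrist"; returns a dict with "image" (384x512x3 uint8, blue, green, red), "range_z" (384x512 float32, mm along the optical axis (not along the pixel's ray), 0 where there is no reading), "fx", "fy", "cx", "cy" (pixels), "dist" ([k1, k2, p1, p2, k3] as OpenCV has them; the pictures are not rectified), "rvec" (rotation vector, rad) and "tvec" (3), from world to camera coordinates, as OpenCV has them; the wrist camera has in their place "tool_from_camera" (4x4, takes a point from camera to tool coordinates, whose origin is the TCP and whose axes are the flange's). Camera axes: x right, y down, z forward; pixel columns grow to the right and rows downward; lengths in mm; the calibration is good to about 2 mm. A picture is of the moment at which its call begins: read the wrist's pose just before it.
- env.job_done(): hands the job in, once; it reports no verdict.
The state is a dict: "t": time; "joints": joint angles; "qvel": joint speeds; "tau": joint torques, N m; "eef_pos": TCP position; "tcp_rot": TCP orientation; "ft_force": force on the tool from outside, world axes, zero at the start; "moment": the same for the moment, N m; "opening": opening from 0.0 (shut) to 1.0 (fully open).
Only numpy, scipy, OpenCV 4.12 (cv2) and the standard library are available. Lean on these libraries where they do the work, as an engineer would, in place of code of your own. Each camera call takes 0.05 s, during which the arm holds its last target. There are 200 camera calls.

## Working session

There is one attempt and no reset: what is moved stays moved. The work goes in short steps, Python scripts to look and compute and a shell command to move; the robot and the scene stay as the last step left them, time stands still between calls to the robot, and variables do not carry over. Pictures are saved under pics/ and viewed, about 8 in all and at most 12, crops included, and the job is handed in when it is done.

```bash
ls; mkdir -p pics; python3 - <<'E'
from cell import env
import cv2
print(env.state())
for n in("top","side"):
    c=env.read_camera(n); cv2.imwrite(f"pics/{n}0.png",c["image"])
    print(n,c["fx"],c["cx"],c["cy"],c["dist"],c["rvec"],c["tvec"])
a=cv2.imread("pics/top0.png");cv2.imwrite("pics/t0.png",cv2.resize(a,(800,600)))
E
```

```text
pics
{'t': 0.0, 'joints': array([ 1.00837772e+00,  4.91547599e-01,  1.55949570e+00,  6.00821452e-07,
        1.09170907e+00, -1.05576926e-01]), 'qvel': array([-1.04491243e-03, -1.16050839e-03,  9.04607739e-04,  4.04697094e-04,
       -8.48509592e-04, -6.89404431e-05]), 'tau': array([ 2.19750822e-03, -6.12652659e+01, -2.58177084e+01,  6.93114591e-02,
        4.82737343e-02, -1.89269936e-04]), 'eef_pos': array([275.5193504 , 560.69337462, 214.05326017]), 'tcp_rot': array([-3.14043946e+00, -1.22741365e-04,  2.68475062e+00]), 'ft_force': array([0.30873305, 0.05153133, 0.77109881]), 'moment': array([ 0.03154069,  0.01457991, -0.01965078]), 'opening': 1.0007550542505617}
top 354.79487536867026 258.23207643460415 191.83411571837362 [-0.10795314  0.          0.          0.          0.        ] [ 2.1687966  -2.14452504  0.11881088] [ 12.10244195 545.28690753 993.17420166]
side 391.4997667305296 258.37291199603675 186.85243139899228 [-0.07390619  0.          0.          0.          0.        ] [ 2.31136771 -0.14409278  0.07965075] [-553.86993464   93.41301407 1078.43030069]
```

View pics/t0.png

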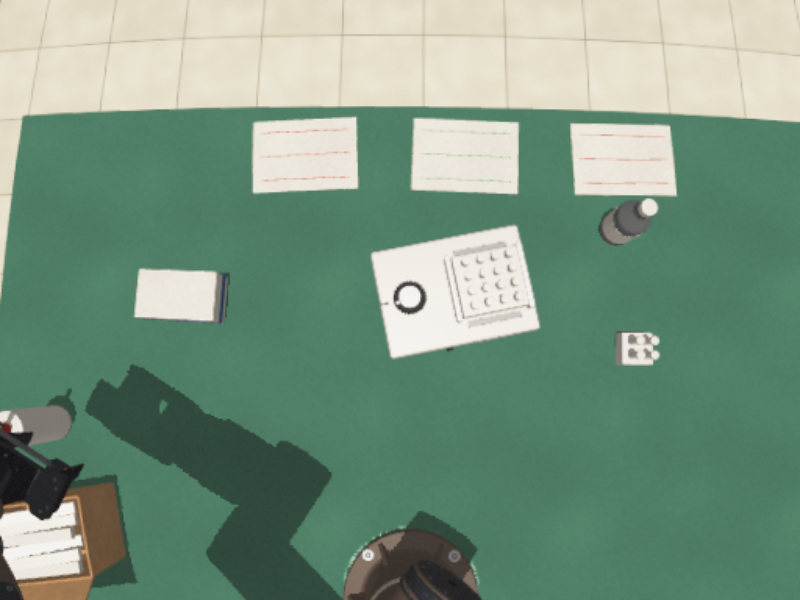

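The top view shows the shaker in the middle with the collar at about (409,297) in the 800-px image. The rack lies to its right, the carton at far left, and the bottle and spare rack at right.

```bash
cat > h.py <<'E'
import numpy as np, cv2
from cell import env
def ray(c,uv,z):
    K=np.array([[c["fx"],0,c["cx"]],[0,c["fy"],c["cy"]],[0,0,1]]);uv=np.float64(uv).reshape(-1,1,2)
    p=cv2.undistortPoints(uv,K,np.float64(c["dist"])).reshape(-1,2)
    R=cv2.Rodrigues(np.float64(c["rvec"]))[0];t=np.float64(c["tvec"]).ravel()
    o=-R.T@t; d=np.c_[p,np.ones(len(p))]@R
    return o+d*((z-o[2])/d[:,2])[:,None]
E
python3 - <<'E'
from h import *
c=env.read_camera("top");im=c["image"];g=cv2.cvtColor(im,cv2.COLOR_BGR2GRAY);hsv=cv2.cvtColor(im,cv2.COLOR_BGR2HSV)
# shaker: non-green region
m=((hsv[...,1]<70)).astype(np.uint8)*255; m[:, :225]=0;m[:,360:]=0;m[:138]=0;m[235:]=0
cs=cv2.findContours(m,0,2)[0];k=max(cs,key=cv2.contourArea);r=cv2.minAreaRect(k);b=cv2.boxPoints(r);P=ray(c,b,45);print(b,P,[np.linalg.norm(P[i]-P[i-1]) for i in range(4)],P.mean(0))
# collar: dark ring
d=((g<70)).astype(np.uint8)*255;d[:, :245]=0;d[:,280:]=0;d[:170]=0;d[210:]=0
cs=cv2.findContours(d,0,2)[0];k=max(cs,key=cv2.contourArea);(u,v),rad=cv2.minEnclosingCircle(k);print("ring",u,v,rad,ray(c,[u,v],77))
w=cv2.resize(im[150:230,225:355],None,fx=6,fy=6,interpolation=cv2.INTER_CUBIC);cv2.imwrite("pics/t1.png",w)
P=ray(c,[[(145+ -5)*.64,295*.64]],65);print("carton",P)
E
```

```text
[[235.46156 161.30768]
 [332.38464 141.92307]
 [346.4231  212.11536]
 [249.5     231.49997]] [[ 631.6981734    84.94301028   45.        ]
 [ 692.64468456 -196.58871625   45.        ]
 [ 488.12421186 -233.89004963   45.        ]
 [ 430.65226648   41.44455224   45.        ]] [np.float64(205.69776989851195), np.float64(288.0531032017664), np.float64(207.89423566411634), np.float64(281.2688526940266)] [560.77983407 -76.02280084  45.        ]
ring 261.7200012207031 190.32000732421875 9.880417823791504 [[544.13253248   8.25104243  77.        ]]
carton [[544.79098585 504.52044568  65.        ]]
```

View pics/t1.png

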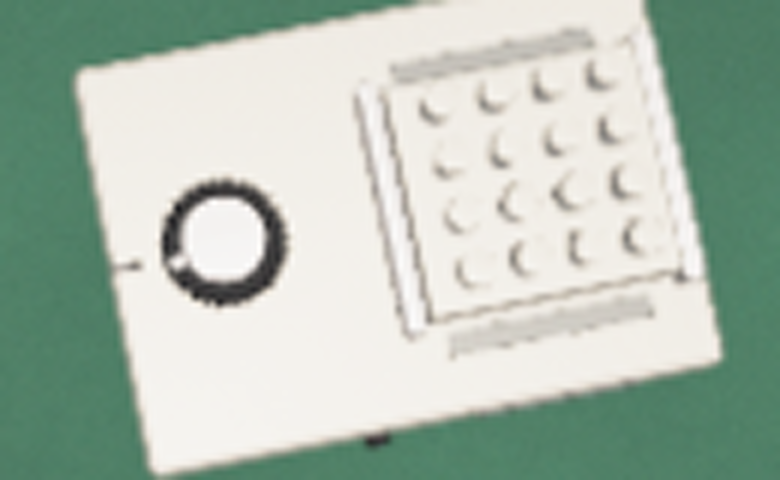

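Shaker yaw is about 12°. The collar is at about (544, 8), and two estimates agree within 1.5 mm. I'll shut the fingers and align the tool with the shaker, so that tool x is shaker +y and tool y is shaker +x. Then I'll go above the far side of the collar.

```bash
python3 -m pendant '[[[0,-0.033,-0.021,0.005,0.11],[0,-0.066,-0.043,0.01,0.23],[0,-0.1,-0.064,0.014,0.35],[0,-0.133,-0.085,0.018,0.47],[0,-0.166,-0.107,0.023,0.59],[0,-0.2,-0.128,0.028,0.71],[0,-0.233,-0.15,0.032,0.83],[0,-0.266,-0.17,0.037,0.905]]]'
```

```text
t: 0.95
eef_pos: [439.9, 289.5, 177.5]
tcp_rot: [3.142, -0.0, 1.775]
ft_force: [0.5, -0.1, -0.5]
opening: 0.384
```

```bash
python3 -m pendant '[[[0,-0.04,0.015,0,0],[0,-0.085,0.03,0,0],[0,-0.13,0.045,0,0],[0,-0.175,0.06,0,0],[0,-0.22,0.075,0.01,0],[0,-0.26,0.09,0.02,0],[0,-0.297,0.103,0.027,0],[0,-0.297,0.103,0.027,0]]]'; python3 - <<'E'
from h import *
s=env.state();print(s["eef_pos"],s["tcp_rot"],s["ft_force"])
c=env.read_camera("wrist");cv2.imwrite("pics/w1.png",c["image"]);print(c["fx"],c["cx"],c["cy"],c["dist"],c["tool_from_camera"])
np.save("w1.npy",c,allow_pickle=True)
E
```

```text
t: 1.75
eef_pos: [603.3, 18.1, 149.1]
tcp_rot: [-3.141, 0.0, 1.776]
ft_force: [-0.2, 0.6, -0.5]
opening: 0.002
[603.27406168  18.06877887 149.14477832] [-3.14069758e+00  1.33794903e-04  1.77593556e+00] [-0.18949867  0.58933535 -0.50728021]
338.9932147602142 258.6246137286967 192.72421430931112 [-0.03688261  0.          0.          0.          0.        ] [[-1.29885925e-04 -9.71574899e-01 -2.36732334e-01  6.62982419e+01]
 [ 9.99999518e-01  1.04108757e-04 -9.75934780e-04 -1.05482433e+00]
 [ 9.72839645e-04 -2.36732346e-01  9.71574418e-01 -1.69751300e+02]
 [ 0.00000000e+00  0.00000000e+00  0.00000000e+00  1.00000000e+00]]
```

View pics/w1.png

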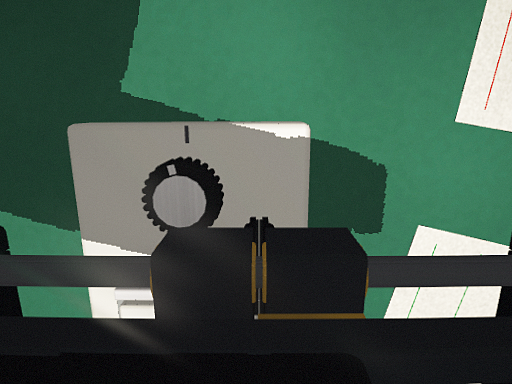

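The wrist view shows the cap at about (179,201), the mark at (172,169) and the deck line at (187,134). The closed fingers are at the bottom centre. Next I'll measure the cap, mark and line, and the finger shape from range.

```bash
cat >> h.py <<'E'
from scipy.spatial.transform import Rotation as Ro
def wray(c,s,uv,z):
    T=np.float64(c["tool_from_camera"]);R=Ro.from_euler("xyz",s["tcp_rot"]).as_matrix()
    M=np.eye(4);M[:3,:3]=R;M[:3,3]=s["eef_pos"];M=np.linalg.inv(M@T)
    return ray({**c,"rvec":cv2.Rodrigues(M[:3,:3])[0],"tvec":M[:3,3]},uv,z)
E
python3 - <<'E'
from h import *
s=env.state();c=env.read_camera("wrist");g=cv2.cvtColor(c["image"],cv2.COLOR_BGR2GRAY)
d=(g<60).astype(np.uint8);d[:140]=0;d[236:]=0;d[:,:135]=0;d[:,228:]=0
m=((g>90)).astype(np.uint8);n,l,st,ce=cv2.connectedComponentsWithStats(m[150:226,140:228])
for i in range(1,n):
    if 20<st[i][4]<4000: print(st[i],ce[i]+[140,150],wray(c,s,ce[i]+[140,150],84 if st[i][4]>800 else 77))
y,x=np.nonzero(g[120:148,170:205]<70);u=[x.mean()+170,y.mean()+120];print("line",u,wray(c,s,u,45))
T=c["tool_from_camera"];z=c["range_z"]
for v in range(205,320,10):
    row=[]
    for u in range(130,400,4):
        if 0<z[v,u]<200:
            p=T@[(u-c["cx"])/c["fx"]*z[v,u],(v-c["cy"])/c["fy"]*z[v,u],z[v,u],1];row.append(p[:3])
    if row: row=np.array(row);print(v,"x",row[:,0].min().round(),row[:,0].max().round(),"y",row[:,1].min().round(),row[:,1].max().round(),"z",row[:,2].min().round(),row[:,2].max().round())
E
```

```text
[   0    0   88   76 2262] [182.74535809 172.64058355] [[543.53587581  31.82995672  84.        ]]
[29 17  9 11 69] [172.65217391 171.97101449] [[534.92596684  29.24558488  77.        ]]
[  14   28   54   48 2061] [180.11450752 202.8927705 ] [[545.05163945   9.5202987   84.        ]]
line [np.float64(187.08333333333334), np.float64(125.69791666666667)] [[533.731374    61.37682108  45.        ]]
225 x 10.0 12.0 y -7.0 4.0 z -14.0 -9.0
235 x 11.0 36.0 y -25.0 22.0 z -90.0 -23.0
245 x 10.0 36.0 y -25.0 22.0 z -96.0 -34.0
255 x 6.0 36.0 y -24.0 23.0 z -101.0 -34.0
265 x 29.0 34.0 y -32.0 33.0 z -102.0 -93.0
275 x 27.0 32.0 y -32.0 33.0 z -103.0 -94.0
285 x 24.0 29.0 y -33.0 33.0 z -103.0 -94.0
295 x 24.0 27.0 y -25.0 22.0 z -103.0 -97.0
305 x -6.0 24.0 y -25.0 23.0 z -103.0 -54.0
315 x -10.0 22.0 y -24.0 22.0 z -103.0 -55.0
```

C ≈ (544, 8); the mark sits 23 mm from the axis, 0.2 rad past the line, which is consistent with the given sizes. Now I'll go down beside the collar and inch in.

```bash
python3 -m pendant '[[[0,-0.004,0,0.03,0],[0,-0.008,0,0.06,0],[0,-0.008,0,0.087,0],[0,-0.008,-0.005,0.087,0],[0,-0.008,-0.01,0.087,0],[0,-0.008,-0.014,0.087,0],[0,-0.008,-0.014,0.087,0],[0,-0.008,-0.014,0.087,0]]]'; python3 -m pendant '[[[0,0,-0.001,0,0],[0,0,-0.002,0,0],[0,0,-0.003,0,0],[0,0,-0.004,0,0],[0,0,-0.004,0,0],[0,0,-0.004,0,0],[0,0,-0.004,0,0],[0,0,-0.004,0,0]]]'
```

```text
t: 2.65
eef_pos: [590.2, 11.2, 64.8]
tcp_rot: [3.14, 0.0, 1.78]
ft_force: [0.4, -0.0, 0.4]
opening: 0.004
t: 3.45
eef_pos: [585.9, 10.3, 63.6]
tcp_rot: [3.142, -0.0, 1.78]
ft_force: [-1.0, -0.9, 0.4]
opening: 0.002
```

```bash
python3 -m pendant '[[[0,0,-0.001,0,0],[0,0,-0.002,0,0],[0,0,-0.002,0,0],[0,0,-0.002,0,0],[0,0,-0.002,0,0],[0,0,-0.002,0,0],[0,0,-0.002,0,0],[0,0,-0.002,0,0]]]';python3 -m pendant '[[[0,0,-0.001,0,0],[0,0,-0.002,0,0],[0,0,-0.002,0,0],[0,0,-0.002,0,0],[0,0,-0.002,0,0],[0,0,-0.002,0,0],[0,0,-0.002,0,0],[0,0,-0.002,0,0]]]'
```

```text
t: 4.25
eef_pos: [583.9, 9.9, 63.6]
tcp_rot: [3.142, -0.0, 1.78]
ft_force: [0.2, 0.8, -1.1]
opening: 0.005
t: 5.05
eef_pos: [583.2, 9.6, 63.9]
tcp_rot: [3.138, 0.0, 1.78]
ft_force: [6.7, 2.6, -2.4]
opening: 0.006
```

Contact is confirmed at X≈38.5 with about 7 N, and the arm is soft at roughly 5 N/mm. First stroke: slide along the face, then take the corner arc counter-clockwise.

```bash
python3 -m pendant '[[[0,0.008,0,0,0],[0,0.016,0,0,0],[0,0.0234,-0.001,0,0],[0,0.0303,-0.0038,0,0],[0,0.0362,-0.0083,0,0],[0,0.0407,-0.0142,0,0],[0,0.0435,-0.0211,0,0],[0,0.0445,-0.0285,0,0]]]'; python3 - <<'E'
from h import *
s=env.state();print(s["ft_force"])
a=env.read_camera("wrist")["image"];b=env.read_camera("top")["image"];b=cv2.resize(b[150:230,220:340],(400,267));d=env.read_camera("side")["image"]
np.save("d.npy",d)
cv2.imwrite("pics/w2.png",np.hstack([cv2.resize(a,(356,267)),b]))
E
```

```text
t: 5.85
eef_pos: [545.3, 48.8, 64.0]
tcp_rot: [3.139, -0.002, 1.779]
ft_force: [0.7, 19.0, 1.0]
opening: 0.006
[ 0.72426066 19.02196055  0.99465556]
```

View pics/w2.png

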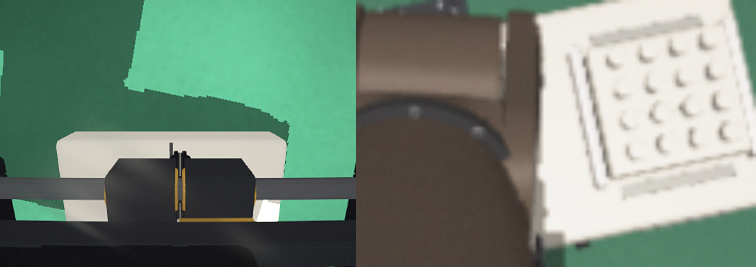

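The arm blocks the overhead view, and I can't see the mark from here. Force is 19 N toward +y, so the axis lies about 1 mm further along +y; I'll ease the path out by 1.3 mm. Continuing around to the −x side, then I'll back off to look.

```bash
python3 -m pendant '[[[0,0.0013,-0.0087,0,0],[0,0.0013,-0.0174,0,0],[0,0.0003,-0.0248,0,0],[0,-0.0025,-0.0317,0,0],[0,-0.007,-0.0376,0,0],[0,-0.0129,-0.0421,0,0],[0,-0.0198,-0.0449,0,0],[0,-0.0272,-0.0459,0,0]]]'; python3 -m pendant '[[[0,0,-0.01,0,0],[0,-0.01,-0.02,0,0],[0,-0.02,-0.02,-0.02,0],[0,-0.03,-0.02,-0.04,0],[0,-0.04,-0.02,-0.06,0],[0,-0.05,-0.02,-0.08,0],[0,-0.05,-0.02,-0.08,0],[0,-0.05,-0.02,-0.08,0]]]'; python3 - <<'E'
from h import *
s=env.state();c=env.read_camera("wrist");a=c["image"];print(wray(c,s,[256,200],77),s["eef_pos"])
cv2.imwrite("pics/w3.png",a)
E
```

```text
t: 6.8
eef_pos: [505.5, 10.2, 63.7]
tcp_rot: [3.142, -0.0, 1.779]
ft_force: [-0.2, 0.7, 1.0]
opening: 0.008
t: 7.6
eef_pos: [495.7, -42.3, 143.4]
tcp_rot: [3.141, -0.0, 1.779]
ft_force: [-0.2, -0.2, 0.2]
opening: 0.004
[[491.94099302 -39.67816717  77.        ]] [495.74546501 -42.32776676 143.36088929]
```

View pics/w3.png

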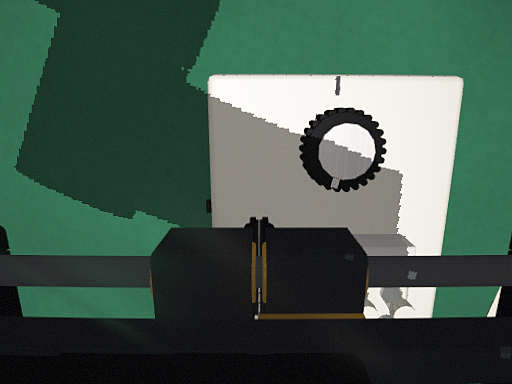

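The ring is fully visible at about (343,150), with the mark at about (336,183). The mark has gone roughly half a turn. Measuring both.

```bash
cat >> h.py <<'E'
def look(box,name=None):
    s=env.state();c=env.read_camera("wrist");g=cv2.cvtColor(c["image"],cv2.COLOR_BGR2GRAY);x0,x1,y0,y1=box
    d=(g[y0:y1,x0:x1]<60).astype(np.uint8);k=max(cv2.findContours(d,cv2.RETR_EXTERNAL,2)[0],key=cv2.contourArea)
    h=cv2.convexHull(k).reshape(-1,2)+[x0,y0]
    f=np.zeros(g.shape,np.uint8);cv2.fillConvexPoly(f,h.astype(np.int32),1)
    C=wray(c,s,h,77);(cx,cy),r=cv2.minEnclosingCircle(np.float32(C[:,:2]));print("ring",cx,cy,r)
    m=((g>85)&(cv2.erode(f,np.ones((3,3)))>0)).astype(np.uint8);n,l,st,ce=cv2.connectedComponentsWithStats(m)
    for i in range(1,n):
        if st[i][4]<15: continue
        big=st[i][4]>400;P=wray(c,s,ce[i],84 if big else 77)[0];v=P[:2]-[cx,cy]
        print(st[i][4],ce[i],P,"r",np.hypot(*v),"ang",(np.arctan2(v[1],v[0])-np.pi/2-0.207)%(2*np.pi))
    if name: cv2.imwrite(name,c["image"])
E
python3 -c "
from h import *
look((285,400,98,200))"
```

```text
ring 543.2883911132812 8.212859153747559 30.659194946289062
2594 [346.61218196 152.27293755] [544.45197012   7.95993931  84.        ] r 1.1907495755019284 ang 4.291354653825374
```

```bash
python3 -c "
from h import *
s=env.state();c=env.read_camera('wrist')
P=wray(c,s,[[336,183.5],[337.5,86]],77);L=wray(c,s,[[337.5,86]],45)[0]
for p in (P[0],L):
    v=p[:2]-[544.2,8];print(p,np.hypot(*v),(np.arctan2(v[1],v[0])-np.pi/2-.207)%(2*np.pi))
"
```

```text
[544.7982369  -15.33299287  77.        ] 23.34066073499252 2.960226136134003
[535.12177788  52.88017394  45.        ] 45.78912675996344 6.275769225174878
```

The collar is at 2.96 rad and the deck line reads 0 as it should. Contact was lost on the −x corner because the tip is offset by about 2–3 mm along tool y. I'll return over the top and repeat with a tighter path on that side.

```bash
python3 -m pendant '[[[0,0.01,0.035,0,0],[0,0.02,0.07,0,0],[0,0.029,0.103,0,0],[0,0.029,0.103,0.03,0],[0,0.029,0.103,0.06,0],[0,0.029,0.103,0.08,0],[0,0.029,0.098,0.08,0],[0,0.029,0.0945,0.08,0]]]'; python3 -m pendant '[[[0,0.01,0,0,0],[0,0.0195,0,0,0],[0,0.0271,-0.001,0,0],[0,0.0342,-0.0038,0,0],[0,0.0404,-0.0083,0,0],[0,0.045,-0.0142,0,0],[0,0.048,-0.0211,0,0],[0,0.049,-0.0285,0,0]]]'; python3 -m pendant '[[[0,0,-0.0072,0,0],[0,0,-0.0143,0,0],[0,-0.001,-0.0217,0,0],[0,-0.0039,-0.0287,0,0],[0,-0.0085,-0.0346,0,0],[0,-0.0145,-0.0392,0,0],[0,-0.0215,-0.042,0,0],[0,-0.029,-0.043,0,0]]]'
```

```text
t: 8.55
eef_pos: [583.8, 6.3, 63.3]
tcp_rot: [3.139, 0.0, 1.78]
ft_force: [13.9, 4.8, -9.2]
opening: 0.004
t: 9.35
eef_pos: [544.1, 49.2, 63.9]
tcp_rot: [3.141, -0.001, 1.779]
ft_force: [2.2, 12.0, 3.1]
opening: 0.005
t: 10.15
eef_pos: [508.1, 9.8, 63.5]
tcp_rot: [-3.14, -0.0, 1.779]
ft_force: [-2.3, 0.8, 0.5]
opening: 0.006
```

```bash
python3 -m pendant '[[[0,0,-0.013,0,0],[0,-0.01,-0.023,0,0],[0,-0.02,-0.023,-0.02,0],[0,-0.03,-0.023,-0.04,0],[0,-0.04,-0.023,-0.06,0],[0,-0.0492,-0.023,-0.08,0],[0,-0.0492,-0.023,-0.08,0],[0,-0.0492,-0.023,-0.08,0]]]'; python3 - <<'E'
from h import *
look((285,400,98,200),"pics/w4f.png")
a=cv2.imread("pics/w4f.png")[95:205,280:405];cv2.imwrite("pics/w4.png",cv2.resize(a,None,fx=4,fy=4))
E
```

```text
t: 10.95
eef_pos: [496.2, -42.9, 143.4]
tcp_rot: [3.141, 0.0, 1.779]
ft_force: [0.7, -0.3, -0.4]
opening: 0.005
ring 543.4451293945312 8.190580368041992 30.715007781982422
2621 [345.95154521 148.50209844] [544.26980805   9.42083276  84.        ] r 1.4810860260782086 ang 5.485648833791973
```

View pics/w4.png

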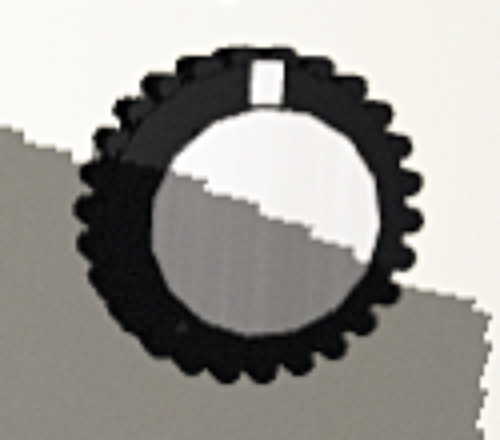

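The mark is at (346.5,116), pointing nearly at the deck line. That makes about one full turn, or roughly 3.3 rad per cycle. I'll repeat the same cycle and measure.

```bash
cat >> h.py <<'E'
def ang(uv):
    s=env.state();c=env.read_camera('wrist');p=wray(c,s,[uv],77)[0];v=p[:2]-[544.2,8];print("mark",np.hypot(*v),(np.arctan2(v[1],v[0])-np.pi/2-.207)%(2*np.pi))
E
python3 -c "
from h import *
ang([346.5,115.8])"
python3 -m pendant '[[[0,0.01,0.035,0,0],[0,0.02,0.07,0,0],[0,0.029,0.103,0,0],[0,0.029,0.103,0.03,0],[0,0.029,0.103,0.06,0],[0,0.029,0.103,0.08,0],[0,0.029,0.098,0.08,0],[0,0.029,0.0945,0.08,0]]]'; python3 -m pendant '[[[0,0.01,0,0,0],[0,0.0195,0,0,0],[0,0.0271,-0.001,0,0],[0,0.0342,-0.0038,0,0],[0,0.0404,-0.0083,0,0],[0,0.045,-0.0142,0,0],[0,0.048,-0.0211,0,0],[0,0.049,-0.0285,0,0]]]'; python3 -m pendant '[[[0,0,-0.0072,0,0],[0,0,-0.0143,0,0],[0,-0.001,-0.0217,0,0],[0,-0.0039,-0.0287,0,0],[0,-0.0085,-0.0346,0,0],[0,-0.0145,-0.0392,0,0],[0,-0.0215,-0.042,0,0],[0,-0.029,-0.043,0,0]]]'
python3 -m pendant '[[[0,0,-0.013,0,0],[0,-0.01,-0.023,0,0],[0,-0.02,-0.023,-0.02,0],[0,-0.03,-0.023,-0.04,0],[0,-0.04,-0.023,-0.06,0],[0,-0.0492,-0.023,-0.08,0],[0,-0.0492,-0.023,-0.08,0],[0,-0.0492,-0.023,-0.08,0]]]'; python3 - <<'E'
from h import *
c=env.read_camera("wrist")["image"];a=c[95:205,280:405];cv2.imwrite("pics/w5.png",cv2.resize(a,None,fx=4,fy=4))
E
```

```text
mark 23.404063772357627 6.247795554875475
t: 11.85
eef_pos: [583.9, 6.0, 63.2]
tcp_rot: [3.139, 0.0, 1.78]
ft_force: [14.2, 4.6, -9.2]
opening: 0.006
t: 12.65
eef_pos: [544.2, 49.2, 63.9]
tcp_rot: [3.141, -0.002, 1.779]
ft_force: [1.9, 13.4, 3.8]
opening: 0.004
t: 13.45
eef_pos: [508.3, 9.6, 63.5]
tcp_rot: [-3.141, -0.0, 1.779]
ft_force: [-1.3, 1.1, -0.4]
opening: 0.003
t: 14.25
eef_pos: [496.3, -43.1, 143.5]
tcp_rot: [3.141, 0.0, 1.779]
ft_force: [-0.2, 0.5, -0.4]
opening: 0.003
```

View pics/w5.png

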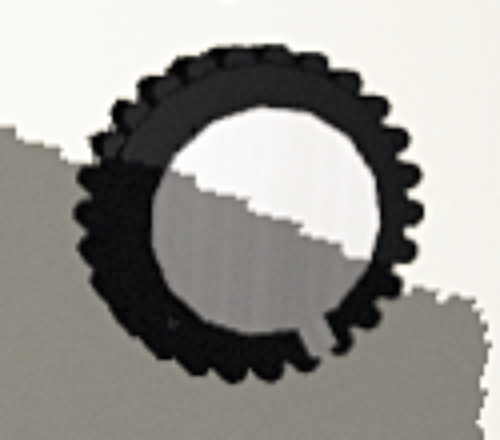

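```bash
python3 -c "
from h import *
ang([359,179.3])"
python3 -m pendant '[[[0,0.01,0.035,0,0],[0,0.02,0.07,0,0],[0,0.029,0.103,0,0],[0,0.029,0.103,0.03,0],[0,0.029,0.103,0.06,0],[0,0.029,0.103,0.08,0],[0,0.029,0.098,0.08,0],[0,0.029,0.0945,0.08,0]]]'; python3 -m pendant '[[[0,0.01,0,0,0],[0,0.0195,0,0,0],[0,0.0271,-0.001,0,0],[0,0.0342,-0.0038,0,0],[0,0.0404,-0.0083,0,0],[0,0.045,-0.0142,0,0],[0,0.048,-0.0211,0,0],[0,0.049,-0.0285,0,0]]]'; python3 -m pendant '[[[0,0,-0.0072,0,0],[0,0,-0.0143,0,0],[0,-0.001,-0.0217,0,0],[0,-0.0039,-0.0287,0,0],[0,-0.0085,-0.0346,0,0],[0,-0.001,-0.042,0,0],[0,0.01,-0.052,0,0],[0,0.01,-0.06,0,0]]]'
python3 -m pendant '[[[0,0,0,-0.025,0],[0,0,-0.006,-0.05,0],[0,-0.02,-0.006,-0.08,0],[0,-0.04,-0.006,-0.08,0],[0,-0.06,-0.006,-0.08,0],[0,-0.088,-0.006,-0.08,0],[0,-0.088,-0.006,-0.08,0],[0,-0.088,-0.006,-0.08,0]]]'; python3 - <<'E'
from h import *
c=env.read_camera("wrist")["image"];a=c[70:205,280:440];cv2.imwrite("pics/w6.png",cv2.resize(a,None,fx=4,fy=4))
E
```

```text
mark 24.328230002805086 3.6773187006201744
t: 15.15
eef_pos: [583.9, 5.9, 63.2]
tcp_rot: [3.139, 0.0, 1.78]
ft_force: [14.1, 4.3, -8.6]
opening: 0.005
t: 15.95
eef_pos: [544.4, 49.1, 64.0]
tcp_rot: [3.14, -0.002, 1.779]
ft_force: [2.1, 15.2, 5.8]
opening: 0.001
t: 16.75
eef_pos: [482.4, 45.8, 63.5]
tcp_rot: [-3.141, -0.0, 1.781]
ft_force: [0.6, -0.2, 0.3]
opening: 0.005
t: 17.55
eef_pos: [495.9, -42.5, 143.4]
tcp_rot: [-3.141, -0.0, 1.779]
ft_force: [-0.2, 0.2, 0.2]
opening: 0.004
```

View pics/w6.png

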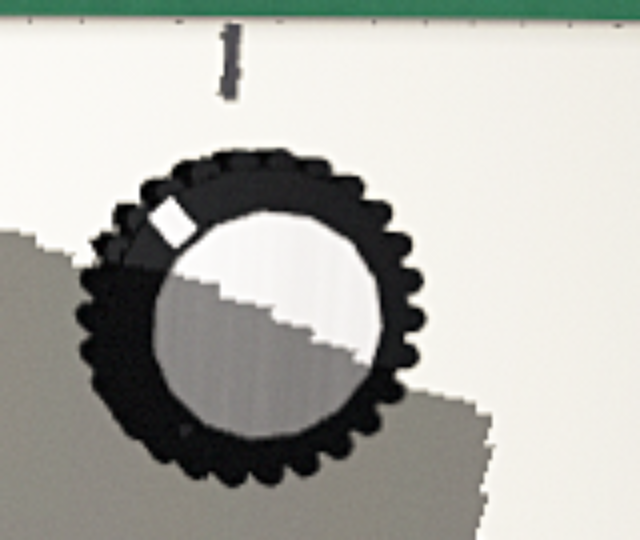

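The mark is at (323,125.5), a bit past two turns and inside the window. I'll retreat and check the mark, jaw and bystanders from above.

```bash
python3 -c "
from h import *
ang([323.2,125.5])"
python3 -m pendant '[[[0,0,-0.01,-0.03,0],[0,0.03,-0.02,-0.06,0],[0,0.07,-0.03,-0.07,0],[0,0.115,-0.04,-0.07,0],[0,0.16,-0.05,-0.07,0],[0,0.205,-0.06,-0.07,0],[0,0.25,-0.06,-0.07,0],[0,0.28,-0.06,-0.07,0]]]'; python3 - <<'E'
from h import *
c=env.read_camera("top");im=c["image"]
o=cv2.imread("pics/top0.png");cv2.imwrite("pics/t7.png",np.vstack([cv2.resize(q[120:250,80:440],(760,274)) for q in(o,im)]))
for q in (o,im):
    g=cv2.cvtColor(q,cv2.COLOR_BGR2GRAY)
    for n,(x0,x1,y0,y1) in {"bottle":(375,425,120,165),"spare":(385,430,205,240),"carton":(80,150,168,210)}.items():
        hs=cv2.cvtColor(q,cv2.COLOR_BGR2HSV)[y0:y1,x0:x1,1];y,x=np.nonzero(hs<70);print(n,x.mean().round(2),y.mean().round(2))
E
```

```text
mark 22.689680263999733 0.7056476630638938
t: 18.45
eef_pos: [377.8, 221.7, 213.8]
tcp_rot: [3.141, -0.0, 1.782]
ft_force: [0.6, -0.5, 0.3]
opening: 0.004
bottle 25.92 16.21
spare 21.77 17.56
carton 34.86 20.7
bottle 25.96 16.23
spare 21.77 17.56
carton 34.88 20.7
```

View pics/t7.png

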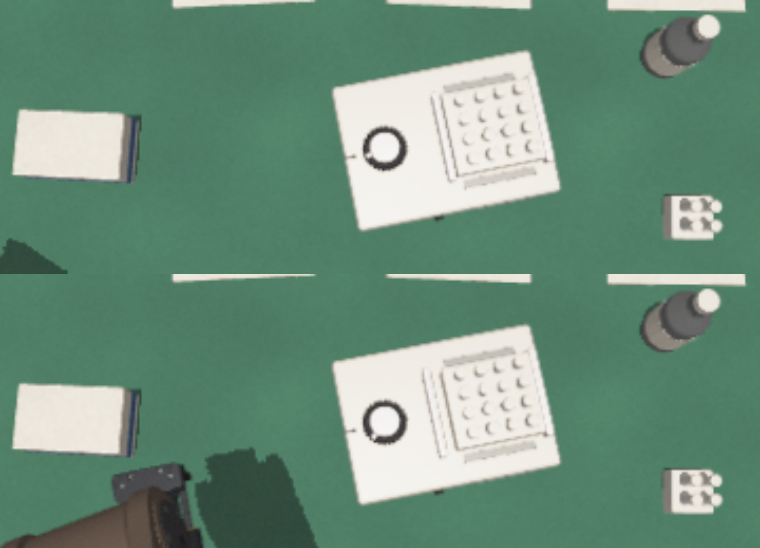

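Before/after: rack and bystanders have not moved, and the jaw is drawn back about 12 mm, which is two turns rather than one or three. The collar reads 12.57 + 0.71 ≈ 13.27 rad, inside the window.

```bash
python3 -c "
from cell import env
print(env.job_done())"
```

```text
the job is handed in; nothing more can be done
None
```

I loosened the collar about two turns counter-clockwise and handed the job in at about 18.5 s of the 67 s allowed. I rolled the closed fingertip around its rim in four passes, never gripping it.

- **Collar:** the index mark reads about 13.3 rad, which is 0.7 rad past two full turns. The allowed range is 11.15–14.25 rad.
- **Jaw:** by eye in the top view it drew back about 12 mm, which confirms two turns rather than one or three.
- **Everything else:** the bottle, carton and spare rack moved less than 0.1 pixel in the top view. The rack looks unmoved and upright, though I only compared it by eye. The arm ended clear of everything, and the highest contact force read at the end of a move was about 19 N.

**What went less well:**
- The first pass lost contact on the −x side, because the fingertip was 2–3 mm off the position I had assumed. I tightened the path there afterwards.
- The last pass turned the collar about 0.7 rad further than I planned.
- My automatic mark detection failed, so I read the mark's angle from pixel positions picked by hand. Its distance from the axis came out at 22.7–24.3 mm against the 23.5 mm given.

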